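# Third hand for a lunch carrier

### The arm

A 6-joint arm with a two-finger parallel gripper is mounted at the origin on a cart in front of the work surface, level with it; the furniture and walls round the work are solid. World frame = base frame: x ahead of the robot, y to its left, z up, the work surface at z = 0. Lengths are in m, angles in rad, forces in N, time in s.
With the tool pointing down it reaches from about 0.35 to 0.875 m from the base axis. Payload 4.2 kg.
Tool frame: the origin (TCP) lies at the very end of the fingers, on their centre line; the grasp point (between the pads) lies manip.grasp_offset behind it (manip.grasp_offset is the distance from the TCP to the grasp point, in m); z points along the fingers, y is the line along which they close (so a half turn about z gives the same grasp; the last joint's range is limited). The gripper opens to 87 mm and grips with 3 to 60 N. Pads are 19 mm wide; open, the fingers measure 117 mm over their backs; the gripper's body (75 mm by 190 mm) begins 51 mm behind the grasp point.
Start: joints at [-0.972, 0.385, 0.008, 0, -1.194, -0.259], TCP at [0.208, -0.589, 0.193] pointing down, gripper open.
Joint ranges: [-3.14, 3.14], [-1.21, 2.06], [-1.07, 1.41], [-3.16, 2.05], [-2.99, -0.16], [-3.1, 3.1]. Speed limits (rad/s): [2.79, 2.79, 3.14, 3.14, 3.14, 3.14].

### API

Orientations are given as a unit quaternion [w, x, y, z].
In Python, from cell import manip gives the robot as it stands. Calls block until the motion is done:
- manip.move_pose(position, orientation): joint-space move of the TCP to a pose.
- manip.move_l(position, frame=None, rate=0.15): straight line of the TCP; frame=None keeps the orientation; rate is the mean speed in m/s.
- manip.move_j(angles): joint-space move.
- manip.grip(opening, f_grip=None): opening from 0.0 (shut) to 1.0 (fully open); f_grip is the grip in N (None keeps the last); returns when the fingers have stopped.
- manip.hold(seconds).
- manip.ik(position, orientation): joint angles nearest the present ones, or None.
- manip.state(): the state.
- manip.grab_frame(name): name is "scene" or "top" or "wrist"; returns the picture (384x512x3 uint8, red, green, blue); there is no depth.
- manip.camera_model(name): a dict with "mtx" (3x3 intrinsics, pixels), "k1" (the pictures are not rectified: a ray, as slopes to the right and down, at radius r is drawn at 1 + k1 r^2 times it, then the intrinsics apply), "R" (3x3) and "t" (3): a world point X has camera coordinates R X + t. Camera axes: x right, y down, z forward; pixel columns grow to the right and rows downward; lengths in m; the calibration is good to about 2 mm. A picture is of the moment at which its call begins: read the wrist's pose just before it. camera_model takes no time and is no camera call; for the wrist camera it gives the pose at the moment of the call.
A pose or a line that the arm cannot do raises manip.PlanningError and nothing moves.
- manip.hand_in(): hands the job in; it is judged then, once.
The state is a dict: "time": time; "qpos": joint angles; "qvel": joint speeds; "effort": joint torques, N m; "tcp_pos": TCP position; "tool_rot": TCP orientation; "wrist_force": force on the tool from outside, world axes, zero at the start; "wrist_torque": the same for the moment, N m; "gripper_width": opening from 0.0 (shut) to 1.0 (fully open); "grasp_force": force on a finger pad.
Only numpy, scipy, OpenCV 4.12 (cv2) and the standard library are available. Lean on these libraries where they do the work, as an engineer would, in place of code of your own. Each camera call takes 0.05 s, during which the arm holds its last target. There are 200 camera calls.

### The job

Pack the metal lunch carrier: set the deep closed box squarely on the carrier's bottom box and the shallow one, whose lid has the catch lugs, squarely on top of that, each nested over the lid below and let go. Then shut the gripper and press straight down on the middle of the top lid with a steady 12 newtons or so, so that the seals are squeezed for me to swing the two clips over the lugs; finish while still holding it pressed like that. Never squash a seal flat, do not shove the carrier about, and leave the other things on the worktop alone.

Things in the scene. Friction and masses are not known exactly. Their poses are not given: they have to be found in the camera images.
- carrier_base (a point): The lunch carrier, loose, 0.9 kg, plain metal: a 126 x 76 mm tray on rubber feet with the bottom box (110 x 60 mm) fixed in it. Point: centre of its underside; x along its length, y across, z up. At each end (+x, -x) a 34 mm wide wire clip leans outward, open, its tip 123 mm from the centre and 164 mm up; not to be used.
- bottom_lid_top (a point): Centre of the top of the bottom box's lid (75 mm above the worktop at rest), axes as the carrier. The lid (108 x 58 mm) carries a raised flat panel 94 x 44 mm, 5 mm high, whose top this is; a box set on it rests on the panel, with its foot rim round the panel (3 mm play each way).
- deep_box_center (a point): Deep closed box, plain metal, loose, about 0.26 kg: body 110 (x) x 60 (y) x 50 mm (z), above it a 7 mm dark silicone seal and a lid 108 x 58 x 5 mm with a raised panel like the bottom box's; 67 mm tall in all. Point: centre of the body, 25 mm above its underside, z up; grip it here across the 60 mm. Either way round is right. Nested, this point is 21 mm above the panel below.
- deep_lid_top (a point): Centre of the top of the raised panel (94 x 44 x 5 mm) on the deep box's lid, 42 mm above the deep box's centre at rest; axes as that box.
- shallow_box_center (a point): Shallow closed box, plain metal, loose, about 0.20 kg: body 110 (x) x 60 (y) x 36 mm (z), above it a 7 mm seal and a flat lid 108 x 58 x 5 mm with an upright lug (24 mm wide, 8 mm high) and a ledge at each end (124 mm over the ledges); 48 mm tall to the lid. Point: centre of the body, 18 mm up, z up; grip it here across the 60 mm. Either way round is right. Nested, this point is 14 mm above the panel below.
- shallow_lid_top (a point): Centre of the flat top of the shallow box's lid, where to press; 30 mm above that box's centre at rest, about 181 mm above the worktop when stacked. The three seals give in series: the finished column yields about 1.7 N per mm at this point, so 12 N is about 7 mm below first touch.
- deep_box: The deep box; its origin is the centre of its underside, where a foot rim 4 mm deep leaves an opening of 100 x 50 mm.
- shallow_box: The shallow box; its origin is the centre of its underside, where a foot rim 4 mm deep leaves an opening of 100 x 50 mm.
- bottom_lid (a joint): How far the bottom box's lid is pressed down on its seal, m. The joint reads 0 with the seal relaxed and grows as the lid is pressed down: 5 N per mm, 7 mm at most.
- deep_lid (a joint): The same for the deep box's lid. The joint reads 0 with the seal relaxed and grows as the lid is pressed down: 5 N per mm, 7 mm at most.
- shallow_lid (a joint): The same for the shallow box's lid, the top of the column. The joint reads 0 with the seal relaxed and grows as the lid is pressed down: 5 N per mm, 7 mm at most.
- espresso_cup_white: Bystander: white espresso cup.
- espresso_cup_clay: Bystander: clay-coloured espresso cup.
- mug_counter: Bystander: white mug.
- glass_counter: Bystander: clear drinking glass.
- spice_jar_a: Bystander: spice jar, 41 x 41 x 105 mm.
- spice_jar_b: Bystander: second spice jar, 41 x 41 x 105 mm.
- vanilla_dropper: Bystander: small dropper bottle, 102 mm tall.
- teaspoon_a: Bystander: teaspoon lying on the worktop, 130 mm long.
There are look-alikes about, which are no part of the job. What is shaped like the shallow_box but yellow is not meant.

How it is judged:
By the outcome, as a careful person would: the job done as asked, in the order asked, and still so for the second after the job is handed in, while the arm keeps its last pose, push and grip.
It also fails if it takes over 72 s, if anything falls off the work surface, if the arm or the gripper's body presses on something with over 40 N, if the wrist force passes 120 N, or if a joint passes its speed limit or range.

## Working session

There is one attempt and no reset: what is moved stays moved. The work goes in short steps, each a Python script; the robot and the scene stay as the last script left them, time stands still between calls to the robot, and variables do not carry over. Pictures are saved under pics/ and viewed, at most 10 in all, crops included, and the job is handed in when it is done.

```bash
mkdir -p pics; ls; python3 - <<'E'
from cell import manip
import cv2,numpy as np
for n in("scene","top"):
    im=manip.grab_frame(n); cv2.imwrite(f"pics/{n}0.png",cv2.resize(im[:,:,::-1],None,fx=1.5,fy=1.5,interpolation=cv2.INTER_CUBIC))
    c=manip.camera_model(n); C=-c["R"].T@c["t"]; print(n,np.round(c["mtx"],1).tolist(),c["k1"],np.round(C,3),np.round(c["R"],3).tolist())
s=manip.state(); print(s["time"],s["tcp_pos"],s["tool_rot"],manip.grasp_offset)
E
```

```text
pics
scene [[457.8, 0.0, 259.1], [0.0, 457.8, 198.0], [0.0, 0.0, 1.0]] 0.050085461363821804 [-0.197  0.432  0.87 ] [[-0.51, -0.86, 0.004], [-0.564, 0.331, -0.757], [0.649, -0.388, -0.654]]
top [[350.6, 0.0, 256.5], [0.0, 350.6, 191.4], [0.0, 0.0, 1.0]] -0.05253747665864057 [ 0.501 -0.019  1.171] [[-0.01, -1.0, 0.002], [-0.996, 0.01, -0.084], [0.084, -0.003, -0.996]]
0.1 [ 0.20811384 -0.58871637  0.19237087] [-2.19675027e-04 -1.68986315e-01  9.85617911e-01  9.54392133e-04] 0.0187
```

View pics/scene0.png

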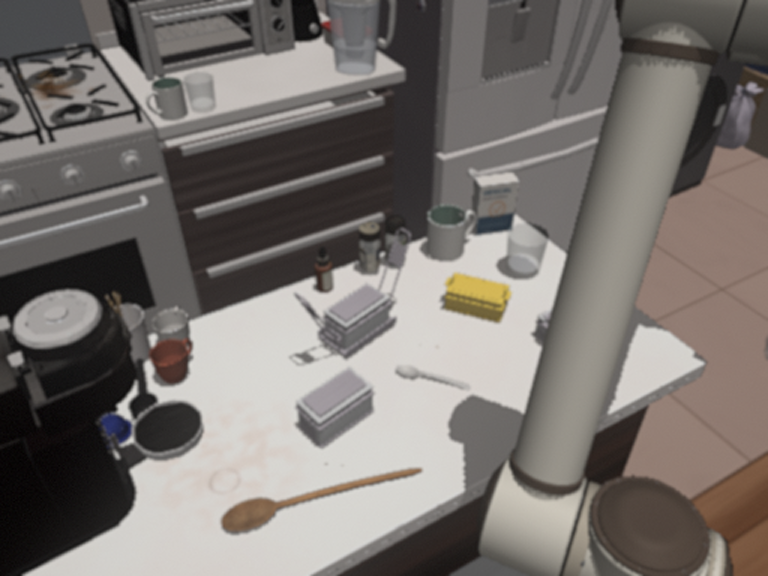

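View pics/top0.png

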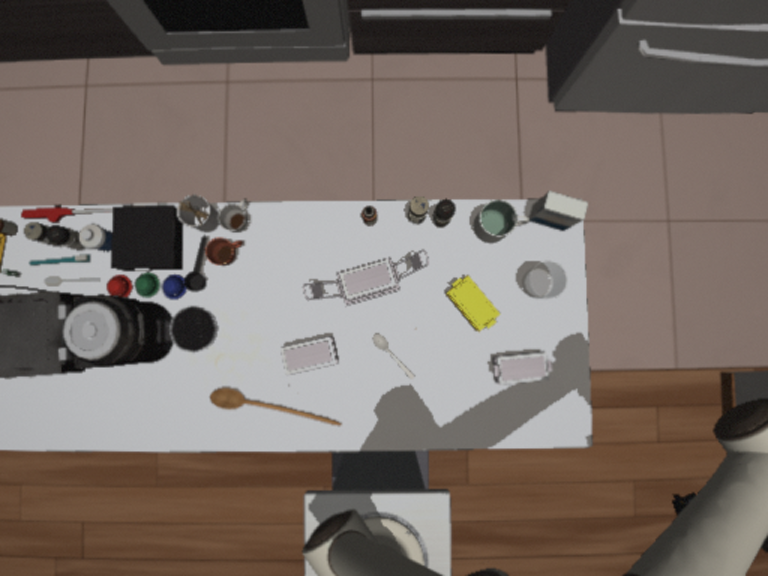

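The top view (1.5x pixels) shows four box-like things:
- The carrier with its clips at (368,280).
- The deep metal box at (309,354).
- A plain metal box with end ledges at (520,367).
- A yellow box of the same shape at (473,302), which is the look-alike.

The metal one at (520,367) fits the shallow box, and I'll confirm it in an enlarged crop before reaching for it. Next I'll write helpers, make rough fixes and look from close by.

```bash
cat > h.py <<'E'
from cell import manip
import cv2,numpy as np
def rays(c,px):
    p=cv2.undistortPoints(np.float64(px).reshape(-1,1,2),c["mtx"],np.array([c["k1"],0,0,0])).reshape(-1,2)
    d=np.c_[p,np.ones(len(p))]@c["R"]; return -c["R"].T@c["t"],d
def cast(c,px,z):
    C,d=rays(c,px); return C+d*((z-C[2])/d[:,2])[:,None]
def meet(c1,p1,c2,p2):  # nearest point of ray pairs
    C1,d1=rays(c1,p1);C2,d2=rays(c2,p2);out=[]
    for a,b in zip(d1,d2):
        s=np.linalg.lstsq(np.c_[a,-b],C2-C1,rcond=None)[0]; out.append((C1+a*s[0]+C2+b*s[1])/2)
    return np.array(out)
def quat(yaw): return [0,np.cos(yaw/2),np.sin(yaw/2),0]
def look(name):
    c=manip.camera_model("wrist"); im=manip.grab_frame("wrist"); np.savez(f"pics/{name}.npz",im=im,**c)
    return c,im
def load(name):
    d=dict(np.load(f"pics/{name}.npz")); d["k1"]=float(d["k1"]); return d,d["im"]
def st(): 
    s=manip.state(); print("t",round(s["time"],2),"tcp",np.round(s["tcp_pos"],4),"F",np.round(s["wrist_force"],2),"w",round(s["gripper_width"],3),"g",round(s["grasp_force"],1)); return s
E
python3 - <<'E'
from h import *
c=manip.camera_model("top")
P=np.array([[309,354],[520,367],[368,280],[283,352],[337,341],[494,369],[549,362],[341,285],[396,270]])/1.5
for z,n in((.067,"deep"),(.048,"shal"),(.075,"base")): print(n,np.round(cast(c,P,z)[:,:2],3).tolist())
w=manip.camera_model("wrist"); s=manip.state()
print(np.round(-w["R"].T@w["t"]-s["tcp_pos"],3),np.round(w["R"],3).tolist(),np.round(w["mtx"],0).tolist())
im=manip.grab_frame("top")[:,:,::-1]
cv2.imwrite("pics/crop1.png",cv2.resize(im[160:270,170:385],None,fx=3.6,fy=3.6,interpolation=cv2.INTER_CUBIC))
E
```

```text
deep [[0.456, 0.138], [0.424, -0.303], [0.61, 0.014], [0.461, 0.193], [0.483, 0.079], [0.421, -0.248], [0.434, -0.364], [0.6, 0.071], [0.631, -0.046]]
shal [[0.455, 0.141], [0.423, -0.308], [0.612, 0.014], [0.46, 0.196], [0.482, 0.081], [0.419, -0.252], [0.432, -0.37], [0.602, 0.072], [0.633, -0.046]]
base [[0.456, 0.137], [0.425, -0.301], [0.609, 0.013], [0.461, 0.191], [0.483, 0.079], [0.421, -0.246], [0.434, -0.362], [0.599, 0.07], [0.63, -0.046]]
[-0.069 -0.025  0.19 ] [[-0.332, 0.943, 0.002], [0.909, 0.32, 0.267], [0.251, 0.091, -0.964]] [[285.0, 0.0, 254.0], [0.0, 285.0, 192.0], [0.0, 0.0, 1.0]]
```

View pics/crop1.png

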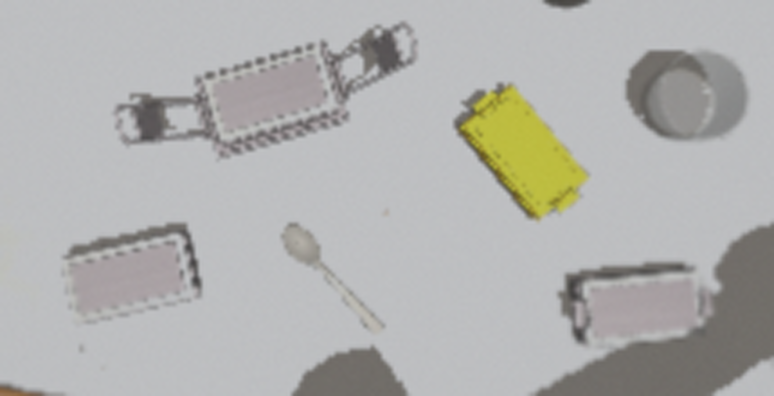

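The crop confirms it: the plain-metal box with end ledges at crop (643,307) is the shallow box. The yellow one at (523,152) is the decoy, the deep box is at (127,277), and the carrier is at (272,95). I'll move above the deep box and the carrier and look.

```bash
cat > s1.py <<'E'
from h import *
p=manip.state()["tcp_pos"]
manip.move_l([p[0],p[1],.28])
y=np.radians(-77)
for yy in(y,y+np.pi):
    q=manip.ik([.50,.08,.26],quat(yy)); print(yy,q)
q=[manip.ik([.50,.08,.26],quat(yy)) for yy in(y,y+np.pi)]
i=min((k for k in(0,1) if q[k] is not None),key=lambda k:abs(q[k][5])); yy=(y,y+np.pi)[i]
manip.move_pose([.50,.08,.26],quat(yy)); st(); c,A=look("A")
manip.move_l([.56,.02,.26],rate=.1); st(); c,B=look("B")
cv2.imwrite("pics/A.png",A[:,:,::-1]);cv2.imwrite("pics/B.png",B[:,:,::-1])
E
python3 s1.py
```

```text
-1.3439035240356338 [ 0.47972944  0.13758286 -0.16204367  0.         -1.2711698  -0.25283664]
1.7976891295541593 [ 0.47972944  0.13758286 -0.16204367  0.         -1.2711698   2.88875602]
t 3.46 tcp [0.5002 0.0794 0.26  ] F [0.09 1.02 0.69] w 1.002 g 0.0
t 4.51 tcp [0.5598 0.0202 0.26  ] F [-0.2   0.18 -0.13] w 1.002 g 0.0
```

View pics/A.png

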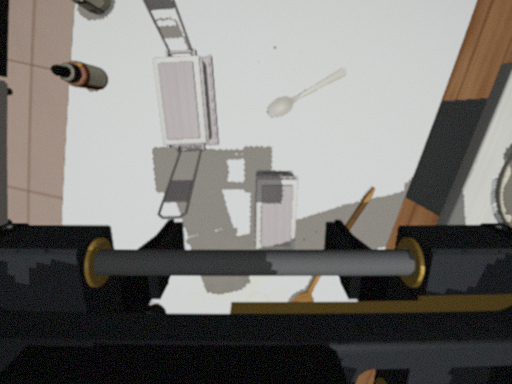

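View pics/B.png

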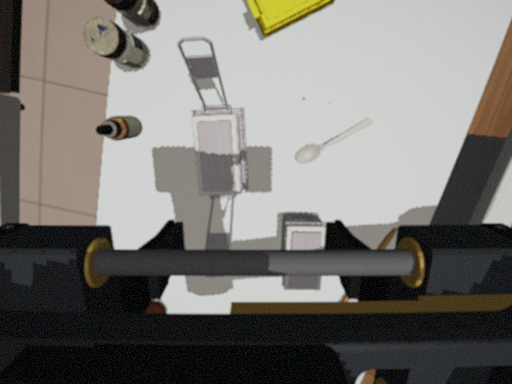

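In A the carrier's lid panel is at (181,98) and the deep box at (276,212), half hidden by the gripper. In B the carrier panel is at (216,152). I'll take two looks at the deep box from farther along +y, and segment the mauve panels.

```bash
cat > s2.py <<'E'
from h import *
q=quat(np.radians(-77))
manip.move_pose([.44,.26,.24],q); st(); look("C")
manip.move_l([.50,.23,.24],rate=.12); st(); look("D")
for n,pts in(("A",[(180,97),(160,97),(205,97),(110,160),(250,50)]),("B",[(217,150),(257,170),(330,60)])):
    c,im=load(n); print(n,[im[y,x].tolist() for x,y in pts])
out=[]
for n in"CD":
    c,im=load(n); px=cv2.projectPoints(np.array([[.456,.138,.067]]),cv2.Rodrigues(c["R"])[0],c["t"],c["mtx"],np.array([c["k1"],0,0,0]))[0].ravel(); print(n,px)
    out.append(im[:240])
cv2.imwrite("pics/CD.png",np.vstack(out)[:,:,::-1])
E
python3 s2.py
```

```text
t 5.61 tcp [0.4403 0.2597 0.2403] F [-0.17 -0.02  0.4 ] w 0.997 g 0.0
t 6.37 tcp [0.4999 0.2296 0.2398] F [-0.7  -0.16  0.23] w 1.001 g 0.0
A [[182, 177, 177], [199, 199, 194], [146, 142, 139], [209, 211, 210], [207, 209, 208]]
B [[183, 178, 177], [139, 134, 126], [205, 206, 204]]
C [264.3454467   70.96037339]
D [305.74435639 108.06651125]
```

View pics/CD.png

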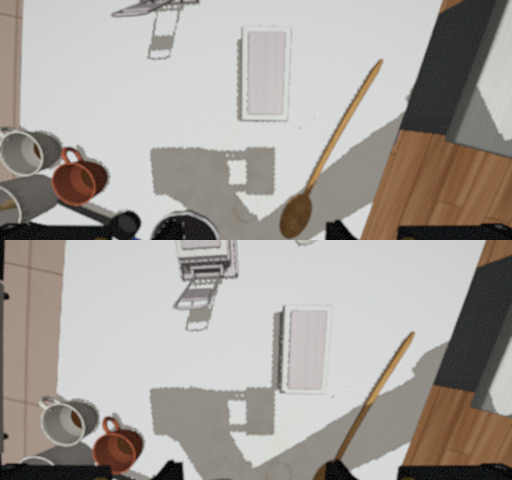

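C and D show the deep box clear of the gripper, with its panel at C (266,73) and D (307,109). Next I'll segment both panels and triangulate.

```bash
cat >> h.py <<'E'
def panel(im,xy,r=75):
    x,y=map(int,xy); f=cv2.GaussianBlur(im,(3,3),0).astype(int)
    m=((f[...,0]-f[...,1]>=3)&(f[...,0]-f[...,1]<=9)&(f[...,0]>90)).astype(np.uint8)
    R=np.zeros_like(m); R[max(0,y-r):y+r,max(0,x-r):x+r]=1
    m=cv2.morphologyEx(m*R,cv2.MORPH_OPEN,np.ones((5,5)))
    n,l,s,ce=cv2.connectedComponentsWithStats(m)
    k=1+np.argmin([np.hypot(*(c-[x,y])) if a>400 else 1e9 for c,a in zip(ce[1:],s[1:,4])])
    ct=max(cv2.findContours((l==k).astype(np.uint8),0,1)[0],key=cv2.contourArea)
    b=cv2.boxPoints(cv2.minAreaRect(ct)); o=b[np.argsort(b[:,1])]   # top pair, bottom pair, each left-right
    o=np.r_[o[:2][np.argsort(o[:2,0])],o[2:][np.argsort(o[2:,0])]]
    return np.r_[[o.mean(0)],o],s[k,4]
def pose(n1,xy1,n2,xy2):
    (c1,i1),(c2,i2)=load(n1),load(n2); p1,a1=panel(i1,xy1); p2,a2=panel(i2,xy2)
    X=meet(c1,p1,c2,p2); print(n1,n2,a1,a2,np.round(p1[0],1),np.round(p2[0],1),"centre",np.round(X[0],4),"z corners",np.round(X[1:,2],3))
    z=X[0,2]
    for c,p in((c1,p1),(c2,p2)):
        Y=cast(c,p,z); d=Y[1]+Y[2]-Y[3]-Y[4]; w=Y[2]+Y[4]-Y[1]-Y[3]
        print("  ",np.round(Y[0],4),"L,W",np.round([np.hypot(*d[:2])/2,np.hypot(*w[:2])/2],4),"ang",np.round(np.degrees(np.arctan2(d[1],d[0])),2))
    return X
E
python3 - <<'E'
from h import *
pose("A",(181,98),"B",(216,152))
pose("C",(266,73),"D",(307,109))
E
```

```text
A B 2577 2169 [178.8 100. ] [215.5 155.2] centre [0.6144 0.0133 0.0693] z corners [0.074 0.078 0.059 0.065]
   [0.6143 0.0132 0.0693] L,W [0.095  0.0444] ang -74.6
   [0.6145 0.0134 0.0693] L,W [0.0923 0.0442] ang -75.48
C D 2902 2697 [266.   72.5] [306.8 109.5] centre [0.4537 0.139  0.0642] z corners [0.059 0.068 0.06  0.072]
   [0.4537 0.1389 0.0642] L,W [0.0915 0.0433] ang -76.49
   [0.4538 0.1392 0.0642] L,W [0.0941 0.0441] ang -77.42
```

```bash
cat > s3.py <<'E'
from h import *
q=quat(np.radians(-77))
manip.move_pose([.60,.11,.20],q); st(); c,im=look("E")
px=cv2.projectPoints(np.array([[.6144,.0133,.072]]),cv2.Rodrigues(c["R"])[0],c["t"],c["mtx"],np.array([c["k1"],0,0,0]))[0].ravel(); print(px)
pose("B",(216,152),"E",px)
for n,xy in(("A",(181,98)),("B",(216,152)),("E",px)): 
    c,im=load(n); print("base",n,np.round(cast(c,panel(im,xy)[0][:1],.075),4))
D=[]
for n,xy in(("C",(266,73)),("D",(307,109))):
    c,im=load(n); D.append(cast(c,panel(im,xy)[0][:1],.067)[0]); print("deep",n,np.round(D[-1],4))
D=np.mean(D,0)
manip.move_pose([D[0],D[1],.16],q); manip.move_l([D[0],D[1],.0075],rate=.1); st()
manip.grip(0.5,25); st()
p=manip.state()["tcp_pos"]; manip.move_l([p[0],p[1],.05],rate=.1); st()
manip.move_l([p[0],p[1],.215],rate=.15); st()
E
python3 s3.py
```

```text
t 7.1 tcp [0.5999 0.1099 0.1999] F [-0.15 -0.09  0.04] w 1.0 g 0.0
[261.35617394  89.72224741]
B E 2169 3704 [215.5 155.2] [261.7  89.5] centre [0.6141 0.013  0.0722] z corners [0.076 0.071 0.072 0.069]
   [0.6142 0.0129 0.0722] L,W [0.0916 0.0439] ang -75.48
   [0.6141 0.013  0.0722] L,W [0.0934 0.0437] ang -74.86
base A [[0.6128 0.0132 0.075 ]]
base B [[0.6139 0.0125 0.075 ]]
base E [[0.6141 0.0132 0.075 ]]
deep C [0.4537 0.1392 0.067 ]
deep D [0.4543 0.1393 0.067 ]
t 9.49 tcp [0.4544 0.1395 0.008 ] F [0.42 0.36 0.41] w 1.002 g 0.0
t 10.08 tcp [0.454  0.1393 0.0076] F [-1.31  0.13  1.64] w 0.685 g 25.0
t 10.66 tcp [0.4533 0.139  0.0495] F [-0.55 -1.02 -2.44] w 0.685 g 24.9
t 11.91 tcp [0.4533 0.139  0.2139] F [ 0.38 -0.06 -3.28] w 0.687 g 24.9
```

```bash
cat >> h.py <<'E'
def lower(x,y,z0,z1,step=.002,dmax=5):
    "step down until z1 or dmax newtons of support; returns rise in force"
    manip.hold(.4); f0=np.mean([manip.state()["wrist_force"][2] for _ in range(3)]); z=z0
    while z>z1+1e-5:
        z=max(z1,z-step); manip.move_l([x,y,z],rate=.03); s=manip.state()
        print("z %.4f act %.4f dF %.2f"%(z,s["tcp_pos"][2],s["wrist_force"][2]-f0))
        if s["wrist_force"][2]-f0>dmax: print("STOP"); break
    return s["wrist_force"][2]-f0
E
cat > s4.py <<'E'
from h import *
x,y=.6141,.0131; q=quat(np.radians(-75.1))
manip.move_pose([x,y,.215],q); st()
manip.move_l([x,y,.09],rate=.12); st()
lower(x,y,.09,.0785,.0023); st()
E
python3 s4.py
```

```text
t 12.74 tcp [0.6137 0.0129 0.2139] F [-1.31  0.03 -2.29] w 0.689 g 24.9
t 13.93 tcp [0.6148 0.0133 0.091 ] F [ 0.78  0.29 -2.76] w 0.686 g 24.9
z 0.0877 act 0.0874 dF -0.68
z 0.0854 act 0.0851 dF 0.43
z 0.0831 act 0.0828 dF -0.15
z 0.0808 act 0.0805 dF -0.39
z 0.0785 act 0.0785 dF 0.07
t 15.58 tcp [0.6142 0.0131 0.0785] F [-0.2   0.22 -2.73] w 0.686 g 24.9
```

It passed the height where the foot rim would have caught, with no force, so it is nesting. I'll lower the last millimetre and release, then retreat to look at it and the shallow box.

```bash
cat > s5.py <<'E'
from h import *
x,y=.6141,.0131
lower(x,y,.0785,.0765,.0005,2.0); st()
manip.grip(0.95); st()
manip.move_l([x,y,.25],rate=.15)
a=np.radians(-75.1)
manip.move_l([x-.015,y+.105,.26],rate=.2); st(); c,im=look("F")
px=cv2.projectPoints(np.array([[x,y,.138]]),cv2.Rodrigues(c["R"])[0],c["t"],c["mtx"],np.array([c["k1"],0,0,0]))[0].ravel(); print(px)
p,A=panel(im,px); Y=cast(c,p,.138); d=Y[1]+Y[2]-Y[3]-Y[4]; w=Y[2]+Y[4]-Y[1]-Y[3]
print(A,np.round(Y[0],4),np.hypot(*d[:2])/2,np.hypot(*w[:2])/2,np.degrees(np.arctan2(d[1],d[0])))
# shallow box looks
qs=quat(np.radians(-85))
manip.move_pose([.42,-.19,.24],qs); st(); _,G=look("G")
manip.move_l([.48,-.21,.22],rate=.15); st(); _,H=look("H")
cv2.imwrite("pics/FGH.png",cv2.resize(np.vstack([im[:240],G[:240],H[:240]]),(427,600))[:,:,::-1])
for n in"GH":
    c,i=load(n); print(cv2.projectPoints(np.array([[.4225,-.308,.048]]),cv2.Rodrigues(c["R"])[0],c["t"],c["mtx"],np.array([c["k1"],0,0,0]))[0].ravel())
E
python3 s5.py
```

```text
z 0.0780 act 0.0782 dF 1.50
z 0.0775 act 0.0778 dF 4.39
STOP
t 16.48 tcp [0.6141 0.0131 0.0778] F [-1.51  0.63  1.07] w 0.686 g 24.9
t 17.2 tcp [0.6141 0.0131 0.0775] F [-0.24 -0.07 -0.71] w 0.949 g 0.0
t 19.18 tcp [0.5989 0.1178 0.2595] F [-0.05  0.02 -0.17] w 0.948 g 0.0
[265.95906458  81.50386181]
3830 [0.614  0.0131 0.138 ] 0.09124368528712459 0.04261175489344827 -75.375236024659
t 20.57 tcp [ 0.4208 -0.1897  0.2401] F [0.06 0.15 0.59] w 0.948 g 0.0
t 21.22 tcp [ 0.4798 -0.2096  0.2196] F [ 0.31 -0.17  0.86] w 0.951 g 0.0
[261.171573    76.60553585]
[308.30268649  96.45111916]
```

View pics/FGH.png

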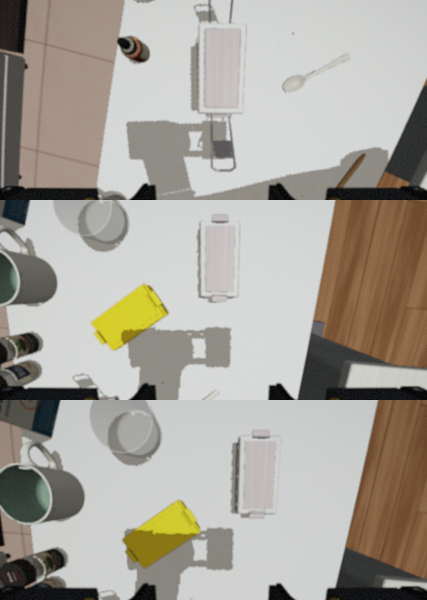

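F shows the deep box sitting squarely in the carrier, its panel measured at (0.614, 0.013) and −75.4°. G and H show the metal shallow box with its lugs at G (262,72) and H (309,91), clear of the yellow one. Next I'll triangulate and pick it up.

```bash
cat > s6.py <<'E'
from h import *
X=pose("G",(262,72),"H",(309,91))
S=[];ang=[]
for n,xy in(("G",(262,72)),("H",(309,91))):
    c,im=load(n); Y=cast(c,panel(im,xy)[0],.048); S.append(Y[0]); d=Y[1]+Y[2]-Y[3]-Y[4]; ang.append(np.arctan2(d[1],d[0]))
S=np.array(S); print(np.round(S,4),np.degrees(ang))
assert np.ptp(S,0).max()<.003 and abs(X[0,2]-.048)<.012 and np.ptp(ang)<.06
S=S.mean(0); q=quat(np.mean(ang))
manip.move_pose([S[0],S[1],.16],q); manip.move_l([S[0],S[1],.0075],rate=.1); st()
manip.grip(0.5,25); st()
manip.move_l([S[0],S[1],.05],rate=.1); st()
manip.move_l([S[0],S[1],.29],rate=.2); st()
E
python3 s6.py
```

```text
G H 2663 2835 [263.  70.] [310.6  89.5] centre [ 0.4209 -0.316   0.0485] z corners [0.045 0.053 0.045 0.055]
   [ 0.421  -0.3159  0.0485] L,W [0.0915 0.0425] ang -84.58
   [ 0.4209 -0.3162  0.0485] L,W [0.092  0.0437] ang -84.56
[[ 0.4209 -0.316   0.048 ]
 [ 0.4208 -0.3162  0.048 ]] [-84.58026712 -84.56095468]
t 23.54 tcp [ 0.4213 -0.3163  0.0081] F [-0.24 -0.8  -0.43] w 0.955 g 0.0
t 24.12 tcp [ 0.4208 -0.3161  0.0075] F [-1.06 -0.1   0.74] w 0.658 g 25.0
t 24.69 tcp [ 0.4203 -0.3157  0.0495] F [-0.4   0.49 -3.15] w 0.659 g 25.0
t 26.04 tcp [ 0.4202 -0.3157  0.2885] F [-0.05  0.04 -2.16] w 0.659 g 25.0
```

The pads closed to about 57 mm rather than 60, so I'll check the grasp in a picture.

```bash
python3 - <<'E'
from h import *
c=manip.camera_model("scene"); im=manip.grab_frame("scene"); p=manip.state()["tcp_pos"]
u=cv2.projectPoints(np.array([p]),cv2.Rodrigues(c["R"])[0],c["t"],c["mtx"],np.array([c["k1"],0,0,0]))[0].ravel(); print(u)
x,y=map(int,u); x0,y0=max(0,x-90),max(0,y-75)
_,W=look("W")
a=cv2.resize(im[y0:y0+150,x0:x0+180],(480,400),interpolation=cv2.INTER_CUBIC); b=cv2.resize(W[150:],None,fx=.62,fy=.62)
o=np.zeros((400,800,3),np.uint8); o[:a.shape[0],:480]=a; o[:b.shape[0],480:480+b.shape[1]]=b
cv2.imwrite("pics/grasp2.png",o[:,:,::-1])
E
```

```text
[399.41686865 131.19632465]
```

View pics/grasp2.png

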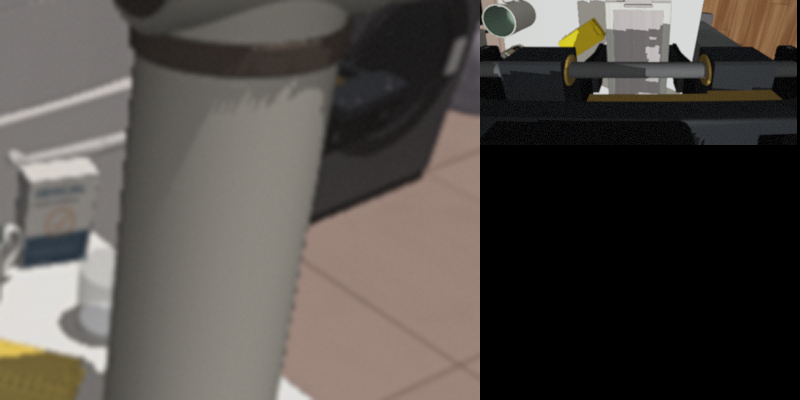

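The arm hides the scene view. The wrist view shows the lid symmetric between the fingers. I'll overlay the expected lid outline on that saved view to check for tilt.

```bash
python3 - <<'E'
from h import *
c,W=load("W"); a=np.radians(-84.57); o=np.array([.4202,-.3157,.2885]); ex=np.array([np.cos(a),np.sin(a),0]); ey=np.array([-ex[1],ex[0],0])
P=np.array([o+ex*u+ey*v+[0,0,.0405] for u,v in((.054,-.029),(.054,.029),(-.054,.029),(-.054,-.029))]+[o+ex*.062+ey*v+[0,0,.0405] for v in(-.012,.012)])
u=cv2.projectPoints(P,cv2.Rodrigues(c["R"])[0],c["t"],c["mtx"],np.array([c["k1"],0,0,0]))[0].reshape(-1,2); print(np.round(u,1).tolist())
k=4; x0,y0=160,130; im=cv2.resize(W[y0:y0+140,x0:x0+200],None,fx=k,fy=k,interpolation=cv2.INTER_CUBIC)
v=((u-[x0,y0]+.5)*k).astype(np.int32)
cv2.polylines(im,[v[:4].reshape(-1,1,2)],True,(255,0,0),1); [cv2.circle(im,tuple(map(int,t)),4,(0,0,255),1) for t in v[4:]]
cv2.imwrite("pics/ov.png",im[:,:,::-1])
E
```

```text
[[310.1, 151.5], [199.5, 151.7], [208.8, 323.5], [300.8, 323.3], [278.0, 136.0], [231.6, 136.1]]
```

View pics/ov.png

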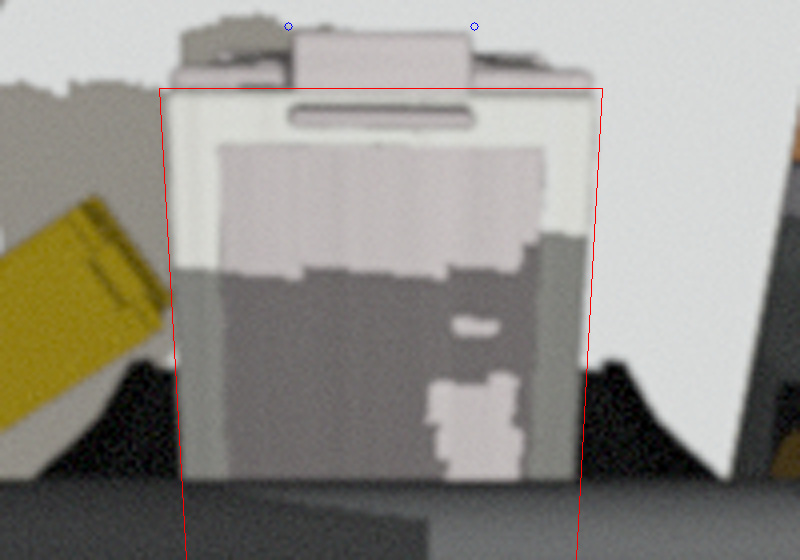

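The overlay shows the lid level, with its far edge at crop row ~92 against 88 expected (about 0.5 mm). It is centred between the fingers, so the grasp is sound. Next I'll carry it over and do a guarded lowering.

```bash
cat > s7.py <<'E'
from h import *
x,y=.6140,.0131; q=quat(np.radians(-75.3))
manip.move_pose([x,y,.29],q); st()
manip.move_l([x,y,.156],rate=.12); st()
lower(x,y,.156,.1405,.0015,2.2); st()
E
python3 s7.py
```

```text
t 27.57 tcp [0.6137 0.012  0.2902] F [-0.2   0.31 -2.1 ] w 0.655 g 25.0
t 28.83 tcp [0.6147 0.0131 0.157 ] F [-0.17 -0.21 -2.79] w 0.659 g 25.0
z 0.1545 act 0.1543 dF 0.25
z 0.1530 act 0.1528 dF -0.36
z 0.1515 act 0.1513 dF -0.65
z 0.1500 act 0.1498 dF 0.04
z 0.1485 act 0.1483 dF 0.18
z 0.1470 act 0.1469 dF -0.89
z 0.1455 act 0.1454 dF -0.06
z 0.1440 act 0.1439 dF -0.52
z 0.1425 act 0.1423 dF -0.11
z 0.1410 act 0.1410 dF 0.25
z 0.1405 act 0.1407 dF 0.06
t 31.98 tcp [0.6141 0.0131 0.1407] F [-0.91 -1.3  -2.16] w 0.66 g 25.0
```

```bash
cat > s8.py <<'E'
from h import *
x,y=.6140,.0131
lower(x,y,.1405,.138,.0005,1.8); st()
manip.grip(0.95); st()
manip.move_l([x,y,.26],rate=.15); st()
manip.move_l([x-.015,y+.11,.28],rate=.2); manip.hold(.2); st(); c,im=look("I")
manip.move_l([x+.03,y+.10,.28],rate=.2); manip.hold(.2); look("J")
for n in"IJ":
    c,im=load(n)
    px=cv2.projectPoints(np.array([[x,y,.181]]),cv2.Rodrigues(c["R"])[0],c["t"],c["mtx"],np.array([c["k1"],0,0,0]))[0].ravel(); print(px)
    p,A=panel(im,px,100); Y=cast(c,p,.181); d=Y[1]+Y[2]-Y[3]-Y[4]; w=Y[2]+Y[4]-Y[1]-Y[3]
    print(A,np.round(Y[0],4),np.hypot(*d[:2])/2,np.hypot(*w[:2])/2,np.degrees(np.arctan2(d[1],d[0])))
    cc,_=p[0],0
    exec(f"p{n}=p; c{n}=c")
print(np.round(meet(cI,pI,cJ,pJ),4).tolist())
s=manip.grab_frame("scene"); sc=manip.camera_model("scene")
u=cv2.projectPoints(np.array([[x,y,.1]]),cv2.Rodrigues(sc["R"])[0],sc["t"],sc["mtx"],np.array([sc["k1"],0,0,0]))[0].ravel().astype(int)
a=cv2.resize(s[u[1]-70:u[1]+70,u[0]-60:u[0]+60],(400,467),interpolation=cv2.INTER_CUBIC)
I=load("I")[1]; b=cv2.resize(I[0:235,156:356],(397,467),interpolation=cv2.INTER_CUBIC)
cv2.imwrite("pics/stack.png",np.hstack([a,b])[:,:,::-1])
E
python3 s8.py
```

```text
z 0.1400 act 0.1402 dF 0.16
z 0.1395 act 0.1397 dF 0.99
z 0.1390 act 0.1392 dF 1.73
z 0.1385 act 0.1388 dF 2.06
STOP
t 33.38 tcp [0.6141 0.0131 0.1388] F [-0.12 -0.36  1.72] w 0.66 g 25.2
t 34.13 tcp [0.6139 0.0131 0.1384] F [ 0.05  0.07 -0.11] w 0.947 g 0.0
t 35.09 tcp [0.6133 0.0131 0.2588] F [-0.5   0.16 -0.12] w 0.951 g 0.0
t 36.01 tcp [0.599  0.1219 0.2797] F [ 0.85 -0.45 -0.97] w 0.953 g 0.0
[267.78532338  74.36481122]
4640 [0.6139 0.0127 0.181 ] 0.09301314122178367 0.04373939242343111 -74.76740542298896
[309.95694679  96.37553195]
4395 [0.6142 0.0124 0.181 ] 0.09317661735465514 0.04394220164387434 -74.97084650625
[[0.6138, 0.0123, 0.1789], [0.6461, -0.0264, 0.1781], [0.6054, -0.0352, 0.1825], [0.6232, 0.0649, 0.1759], [0.5793, 0.0539, 0.1817]]
```

View pics/stack.png

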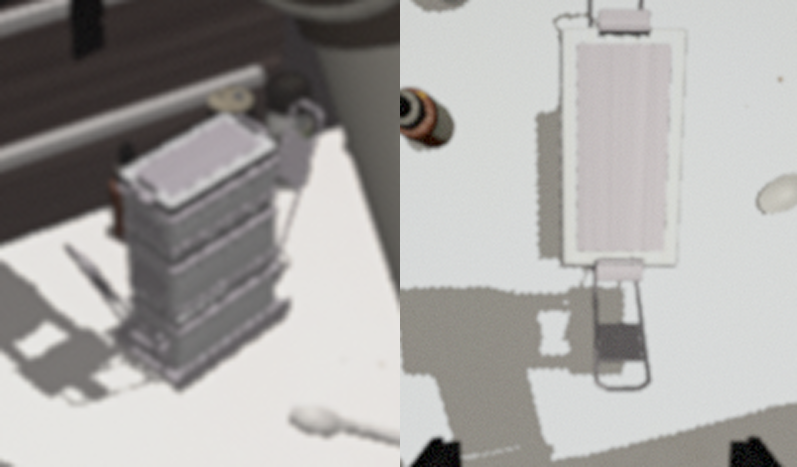

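The stack is square: the shallow lid's centre is at (0.614, 0.0126), about 0.180 m up, at −75°. The lugs line up with the clips. Next I'll shut the gripper and press.

```bash
cat > s9.py <<'E'
from h import *
x,y=.6140,.0128; q=quat(np.radians(-75))
def F(n=8):
    v=[]
    for _ in range(n): manip.hold(.04); v.append(manip.state()["wrist_force"])
    return np.mean(v,0)
manip.grip(0.0,20)
manip.move_pose([x,y,.23],q); manip.move_l([x,y,.19],rate=.08); manip.hold(.4); f0=F(12); print("f0",f0); st()
z=.183; manip.move_l([x,y,z],rate=.03)
for k in range(25):
    f=(F()-f0); e=12-f[2]; print("z %.4f act %.4f F"%(z,manip.state()["tcp_pos"][2]),np.round(f,2))
    if abs(e)<.4: break
    z-=float(np.clip(e/1.7e3*.8,-.001,.0015)) if f[2]>1 else .001
    if z<.170: print("LIMIT"); break
    manip.move_l([x,y,z],rate=.02)
manip.hold(.5); print("final",np.round(F(15)-f0,2)); st()
E
python3 s9.py
```

```text
f0 [-0.11364255  0.17101825  0.08399127]
t 40.29 tcp [0.614  0.0128 0.19  ] F [-0.5   0.4  -0.69] w 0.009 g 0.0
z 0.1830 act 0.1831 F [ 0.31 -0.33 -0.02]
z 0.1820 act 0.1820 F [ 0.01  0.02 -0.39]
z 0.1810 act 0.1810 F [ 0.03  0.03 -0.1 ]
z 0.1800 act 0.1800 F [ 0.08 -0.56 -0.45]
z 0.1790 act 0.1790 F [ 0.03 -0.34  0.08]
z 0.1780 act 0.1780 F [-0.26 -0.16 -0.26]
z 0.1770 act 0.1770 F [ 0.22 -0.2  -0.15]
z 0.1760 act 0.1760 F [ 0.1  -0.21  0.  ]
z 0.1750 act 0.1750 F [ 0.03 -0.28 -0.32]
z 0.1740 act 0.1740 F [ 0.11 -0.37  0.11]
z 0.1730 act 0.1730 F [-0.07 -0.12 -0.37]
z 0.1720 act 0.1720 F [ 0.2  -0.34 -0.07]
z 0.1710 act 0.1710 F [-0.05 -0.12  0.09]
LIMIT
final [-0.03  0.01  0.17]
t 49.13 tcp [0.614  0.0128 0.171 ] F [-0.47  0.12 -0.22] w 0.008 g 0.0
```

There's still no contact at TCP z 0.171. The shut fingertips may sit a little behind the TCP. I'll check with the camera numerically that the lid hasn't moved, then continue the guarded descent.

```bash
cat > s10.py <<'E'
from h import *
x,y=.6140,.0128
c,im=look("K")
u=cv2.projectPoints(np.array([[x,y,.180]]),cv2.Rodrigues(c["R"])[0],c["t"],c["mtx"],np.array([c["k1"],0,0,0]))[0].ravel(); print("proj centre",u)
a=np.radians(-75); ex=np.array([np.cos(a),np.sin(a),0]); ey=np.array([-ex[1],ex[0],0]); P=np.array([x,y,.18])+np.array([ex*.047+ey*s for s in(.022,-.022)])
print("expected far panel corners",np.round(cv2.projectPoints(P,cv2.Rodrigues(c["R"])[0],c["t"],c["mtx"],np.array([c["k1"],0,0,0]))[0].reshape(-1,2),1).tolist())
p,A=panel(im,u-[0,40],110); print(A,np.round(p[1:],1).tolist())
z=.171
f0=.084
while z>.155:
    z-=.001; manip.move_l([x,y,z],rate=.02); f=[]
    for _ in range(3): manip.hold(.02); f.append(manip.state()["wrist_force"][2]-f0)
    print("%.3f %.2f"%(z,np.mean(f)),end="; ")
    if np.mean(f)>3: break
st()
E
python3 s10.py
```

```text
proj centre [254.4193328 224.8141348]
expected far panel corners [[219.9, 156.1], [288.9, 156.0]]
4165 [[222.0, 157.39999389648438], [288.29998779296875, 158.60000610351562], [220.8000030517578, 223.89999389648438], [287.0, 225.1999969482422]]
0.170 -0.12; 0.169 0.05; 0.168 0.08; 0.167 0.16; 0.166 0.36; 0.165 -0.60; 0.164 0.21; 0.163 0.04; 0.162 -0.29; 0.161 0.28; 0.160 -0.17; 0.159 -0.10; 0.158 -0.03; 0.157 -0.19; 0.156 -0.07; 0.155 0.17; t 53.98 tcp [0.614  0.0128 0.155 ] F [-0.01 -0.12  0.19] w 0.003 g 0.0
```

The lid is unmoved and there is still no contact. In A the finger ends appear about 40 mm behind the nominal TCP, and the shallow box was gripped at its 58 mm lid width, which fits. So contact is expected near TCP z 0.14, and I'll continue guarded in quicker steps.

```bash
cat > s11.py <<'E'
from h import *
x,y=.6140,.0128; f0=.084
def F(n):
    v=[]
    for _ in range(n): manip.hold(.02); v.append(manip.state()["wrist_force"])
    return np.mean(v,0)-[0,0,f0]
z=.155; touched=False
while z>.124:
    z-=.0015; manip.move_l([x,y,z],rate=.03); f=F(3)[2]; print("%.4f %.2f"%(z,f),end="; ")
    if f>2.5: touched=True; break
print()
if touched:
    for k in range(8):
        f=F(6)[2]; e=12-f; print("z %.4f F %.2f"%(z,f))
        if abs(e)<.5 or manip.state()["time"]>66: break
        z-=float(np.clip(e/1.7e3*.8,-.002,.0025)); manip.move_l([x,y,z],rate=.02)
    print("final",np.round(F(10),2))
st()
E
python3 s11.py
```

```text
0.1535 0.04; 0.1520 0.16; 0.1505 1.19; 0.1490 3.47; 
z 0.1490 F 3.67
z 0.1465 F 5.81
z 0.1440 F 9.20
z 0.1427 F 10.41
z 0.1419 F 11.67
final [-2.57  0.42 11.4 ]
t 56.9 tcp [0.6149 0.0127 0.1446] F [-2.66 -0.18 11.63] w 0.007 g 5.7
```

The press works: first touch was at TCP z ~0.151, and stiffness is about 1.78 N/mm, as expected for three seals. I'll relieve the sideways load a little, trim to 12 N and verify it is steady.

```bash
cat > s12.py <<'E'
from h import *
manip.move_l([.6134,.0128,.1414],rate=.01); manip.hold(.3); f=[]
for _ in range(20): manip.hold(.04); f.append(manip.state()["wrist_force"]-np.array([-.11,.17,.084]))
f=np.array(f); print("mean",np.round(f.mean(0),2),"halves z",np.round([f[:10,2].mean(),f[10:,2].mean()],2)); st()
c,im=look("M"); top=manip.camera_model("top"); t=manip.grab_frame("top")
a=np.radians(-75); ex=np.array([np.cos(a),np.sin(a),0]); ey=np.array([-ex[1],ex[0],0])
P=np.array([.614,.0128,.173])+np.array([ex*.047+ey*s for s in(.022,-.022)])
print("expected",np.round(cv2.projectPoints(P,cv2.Rodrigues(c["R"])[0],c["t"],c["mtx"],np.array([c["k1"],0,0,0]))[0].reshape(-1,2),1).tolist())
p,A=panel(im,P[:,0]*0+[254,190],110); print(A,np.round(p[1:3],1).tolist())
E
python3 s12.py
```

```text
mean [-1.83  0.04 11.63] halves z [11.56 11.7 ]
t 58.28 tcp [0.6148 0.0127 0.1443] F [-1.92  0.11 11.5 ] w 0.005 g 5.9
expected [[217.1, 161.4], [294.2, 161.5]]
4293 [[218.0, 163.0], [293.0, 163.0]]
```

The lid is within about 1 px of its expected place, and the press is a steady 11.6 N with the seals well short of flat. Handing in.

```bash
python3 -c "
from cell import manip
print(manip.hand_in())"
```

```text
the job is handed in; nothing more can be done
None
```

The deep box is nested on the carrier's bottom box with the shallow lugged box on top, both released, and I handed in with the shut gripper holding the top lid down at a steady 11.6 N, at about 58 s of the 72 allowed.

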